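# Slide a flat test coupon out of its tray and lay it on the inspection stand

## Robot

A 6-joint arm with a two-finger parallel gripper is mounted at the origin on a cart in front of the work surface, level with it; the furniture and walls round the work are solid. World frame = base frame: x ahead of the robot, y to its left, z up, the work surface at z = 0. Lengths are in m, angles in rad, forces in N, time in s.
With the tool pointing down it reaches from about 0.35 to 0.85 m from the base axis. Payload 8.1 kg.
Tool frame: the origin (TCP) lies midway between the tips of the shut fingers; the grasp point (between the pads) lies 19 mm behind it; z points along the fingers, y is the direction in which the jaws open and shut (so a half turn about z gives the same grasp; the last joint's range is limited). The gripper opens to 85 mm and grips with 20 to 120 N. Pads are 22 mm wide; open, the fingers measure 114 mm over their backs; the gripper's body (76 mm by 85 mm) begins 54 mm behind the grasp point. The pads swing forward as they close: fully open they stand 13 mm farther back than shut.
Start: joints at [-1.325, 0.13, 1.488, -0, 1.523, -0.085], TCP at [0.195, -0.567, 0.197] pointing down, gripper open.
Joint ranges: [-2.96, 2.96], [-0.89, 2.26], [0.02, 2.5], [-1.34, 4.48], [0, 2.73], [-2.66, 2.66]. Speed limits (rad/s): [2.39, 2.39, 2.79, 3.14, 3.14, 3.14].

## Interface

Orientations are given as a rotation vector (axis times angle).
In Python, from rig import bot, read_camera, camera_model gives the robot as it stands.
- The arm moves only by the tool apply_moves, never from a script. Its argument "targets" is text: rows parted by semicolons, each of 6 numbers parted by spaces: the shift along the tool's x, y, z in m, then the turn, a rotation vector about the tool's x, y, z in rad. A call has 1 to 12 rows; each row is the pose to reach, as a shift and turn from the pose commanded when the call began, along the tool's axes at that moment; what a row does not reach only later rows make up. A row lasts 1/10 s, in which the tool goes at most 50 mm and 8.59 degrees, less where a joint would pass 70% of its speed; a pose out of reach is approached as far as the arm can. A call with a gripper value outside its range is refused whole. "fingers" is the finger opening in m, from 0 to 0.0854, set as the call begins (left out, the last holds). The fingers move at their own pace and stop on an object; the grip force is fixed at half the most. Time passes only in rows, so rows that repeat a pose let the fingers close. It gives the time, the measured TCP pose, the force and the opening at its end, in the units of the state.
- bot.get_obs(): the state, without advancing time (a new reading comes with each control period).
- read_camera(name): name is "side" or "top"; returns the picture (384x512x3 uint8, blue, green, red); there is no depth.
- camera_model(name): a dict with "fov_y" (degrees; the focal length in pixels is half the picture's height over the tangent of half this angle, whatever the lens; pixels are square), "cx", "cy" (the principal point, pixels), "eye" and "orientation" of the camera in the world. Camera axes: x right, y down, z forward; pixel columns grow to the right and rows downward; lengths in m; the calibration is good to about 2 mm. A picture is of the moment at which its call begins. camera_model takes no time and is no camera call.
- bot.finish_job(): hands the job in, once; it reports no verdict.
The state is a dict: "time_s": time; "qpos": joint angles; "qd": joint speeds; "effort": joint torques, N m; "position": TCP position; "eef_rot": TCP orientation; "ft_force": force on the tool from outside, world axes, zero at the start; "torque": the same for the moment, N m; "opening": finger opening in m.
Only numpy, scipy, OpenCV 4.12 (cv2) and the standard library are available. Lean on these libraries where they do the work, as an engineer would, in place of code of your own. Each camera call takes 0.05 s, during which the arm holds its last target. There are 200 camera calls.

## Task

Take the flat steel test coupon out of its blue tray and lay it on the grey inspection stand. It lies sunk in its pocket, so press on it lightly with the fingertips, never with more than about 15 N, and slide it out of the open end until it overhangs enough to be gripped by its two long edges, without letting it tip off. Then lift it and set it down gently, flat and centred lengthwise on the seat between the two yellow cheeks, leaving the vial, the beaker and the timer where they are.

Things in the scene. Friction and masses are not known exactly. Their poses are not given: they have to be found in the camera images.
- coupon_mid (a point): Centre (half-way up) of the flat bright steel coupon with a green band, 130 x 50 x 4 mm (x, y, z), about 0.2 kg. It starts flat on the floor of the tray's pocket, long axis along it, 2 mm play each side. Fingertips that press its top with some 9 to 12 N drag it; with less they may slip. All is rigid: 1 to 2 mm too deep is too hard. It tips off if 65 mm overhang; press on its rear half.
- tray: Fixed blue tray on a pedestal (place, yaw and height vary by start). Origin: middle of the underside, z up; foot 120 x 74 mm, 20 mm high. Pocket 54 mm wide in y, from the open mouth at x = -70 mm (nearer the robot) to the closed end at x = +70 mm; its 8 mm walls rise to 69 mm above the origin, some mm above the coupon's top.
- tray_mouth (a point): Middle of the front edge of the pocket floor, at the open mouth: the edge over which the coupon is slid. x points along the floor to the closed end 140 mm away, z square to the floor. The space in front of the mouth and below the overhang is clear.
- liner: White floor of the tray's pocket, 140 x 53 x 2 mm, on a rocker: it tilts about the tray's y through its middle, to stops at 0.08 rad either way. Origin: middle of its top face, 60 mm above the tray's origin. Friction holds its tilt (any at the start) against about 0.13 N m, so 10 N pressed more than 13 mm off the middle rocks it that way, by up to 4 mm of height at the fingertips.
- stand: Inspection stand, fixed (place, yaw and height vary by start): round dark foot 84 mm across and 23 mm high, column 32 mm across, grey head 60 mm (x) by 76 mm (y). Origin: centre of the foot's underside, z up. The coupon is to lie with its long axis along the stand's x, either way round: it then stands out 35 mm at each end, where the fingers have room below it.
- seat (a point): Centre of the stand's rubber seat face, 70 mm above the stand's origin, axes as the stand. The seat is 60 mm long in x; yellow cheeks 7 mm thick stand along both sides, 62 mm apart inside (y), 6 mm higher than the seat.
- vial_0_mid (a point): Bystander: sample vial with black cap, 27 mm diameter, 60 mm high, standing on the bench; the point is its centre, 30 mm up.
- beaker_mid (a point): Bystander: small glass beaker, 62 mm diameter, 81 mm high, standing on the bench; the point is its centre, 40 mm up.
- timer_mid (a point): Bystander: white lab timer lying on its back, 62 x 66 x 18 mm; the point is its centre, 9 mm up.
Things that resemble listed ones, but are neither listed nor needed, are in the scene too. Of the things shaped like the part that bears coupon_mid, the bare steel one is meant.

How it is judged:
On the way, in this order (a step that is already met when the one before it is completed fails the run):
1. the coupon has been slid along its pocket until at least 28 mm of it overhang the tray's mouth, still lying flat on the liner (x of coupon_mid in the frame of tray_mouth between 0.002 and 0.037 m and z of coupon_mid in the frame of tray_mouth between 0 and 0.0045 m and angle between the z axis of coupon_mid and the z axis of tray_mouth, either way round below 0.04 rad), for 0.2 s.
2. the coupon is held in the fingers, lifted at least 20 mm off the liner (z of coupon_mid in the frame of tray_mouth above 0.022 m and contact force between the fingers and coupon above 1 N), for 0.2 s.
At the end, for the whole second after the job is handed in: The coupon lies at rest, flat (within 0.05 rad) on the stand's seat between the cheeks, its centre within 18 mm of the seat's centre along the seat and 9 mm across, its long axis within 0.26 rad of the stand's x axis (x of coupon_mid in the frame of stand between -0.018 and 0.018 m and y of coupon_mid in the frame of stand between -0.009 and 0.009 m and z of coupon_mid in the frame of stand between 0.07 and 0.0745 m and angle between coupon_mid's own z axis and vertical below 0.05 rad and angle between the x axis of coupon_mid and the x axis of stand, either way round below 0.26 rad and linear speed of coupon below 0.01 m/s); the robot touches nothing.
It fails at once if the coupon is pressed on the tray's liner with more than 18 N (contact force between coupon and liner above 18 N).
It fails at once if the coupon is set down or pressed on the stand with more than 25 N (contact force between coupon and stand above 25 N).
It fails at once if the coupon tips off or falls (tilts over 0.5 rad or its centre drops below 35 mm over the bench) (angle between coupon_mid's own z axis and vertical above 0.5 rad or height (world z) of coupon_mid below 0.035 m).
It fails at once if the vial, the beaker or the timer is moved more than 25 mm (distance of any of vial_0_mid, beaker_mid, timer_mid from where it was at the start of the episode above 0.025 m).
It also fails if it takes over 64 s, if anything falls off the work surface, if the arm or the gripper's body presses on something with over 40 N, if the wrist force passes 120 N, or if a joint passes its speed limit or range.

## Working session

There is one attempt and no reset: what is moved stays moved. The work goes in short steps, Python scripts to look and compute and a tool call to move; the robot and the scene stay as the last step left them, time stands still between calls to the robot, and variables do not carry over. Pictures are saved under pics/ and viewed, about 8 in all and at most 12, crops included, and the job is handed in when it is done.

Besides the shell and the picture viewer there is one more tool, called after "Call:" as name(argument=value, ...) on one line, values as JSON. apply_moves: Moves the arm, as the interface text tells. Its arguments: {"type":"object","properties":{"targets":{"type":"string"},"fingers":{"type":"number"}},"required":["targets"]}

```bash
ls; mkdir -p pics; python3 - <<'E'
from rig import bot, read_camera, camera_model
import cv2
for n in("side","top"):
    cv2.imwrite(f"pics/{n}0.png",read_camera(n)); print(n,camera_model(n))
print(bot.get_obs())
E
```

```text
pics
side {'fov_y': 46.05240700132749, 'cx': 252.25883000601888, 'cy': 190.64353117243655, 'eye': array([0.5606912 , 1.05913255, 0.98200672]), 'orientation': array([-0.04688274,  2.86186995, -1.27750106])}
top {'fov_y': 51.92355461378271, 'cx': 259.2206110031142, 'cy': 188.2859985530221, 'eye': array([0.44522192, 0.01199037, 1.30182728]), 'orientation': array([-2.14757576,  2.19599193, -0.12024151])}
{'time_s': 0.1, 'qpos': array([-1.32538557e+00,  1.31104035e-01,  1.48919438e+00,  2.94325880e-05,
        1.52295942e+00, -8.53905249e-02]), 'qd': array([ 0.0002744 , -0.00135119, -0.00301233, -0.00064388,  0.00056545,
       -0.00041243]), 'effort': array([ 1.12275724e-03, -5.70947635e+01, -5.01944196e+01, -3.73975417e-04,
        8.17278429e-03,  1.58178068e-05]), 'position': array([ 0.19478469, -0.56692327,  0.19562519]), 'eef_rot': array([-3.09707852e+00, -5.16979540e-01,  1.62939902e-04]), 'ft_force': array([ 0.07511534, -0.67683374,  0.58909419]), 'torque': array([-0.02471821, -0.02329375,  0.02280005]), 'opening': 0.08539926922583446}
```

View pics/top0.png

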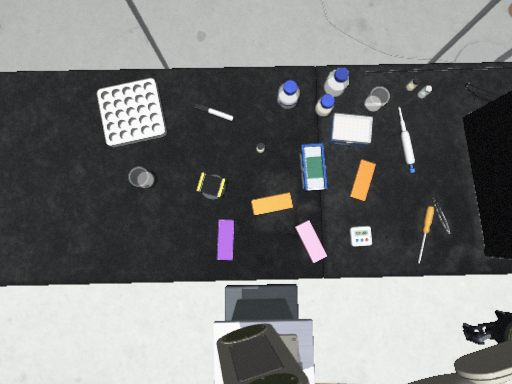

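View pics/side0.png

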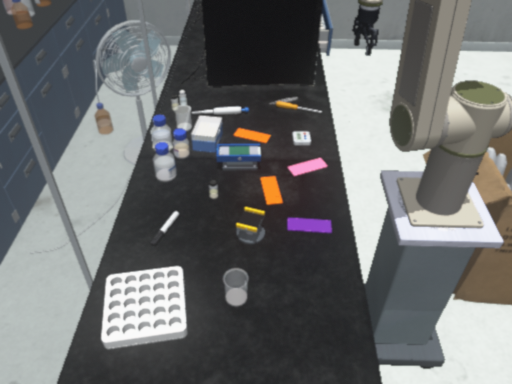

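The only bare steel plate with a green band is the one in the blue tray at top (315,167). The similar plates are coloured: orange at (272,203) and (363,180), purple at (226,240) and pink at (311,242). The stand with yellow cheeks is at (212,186), and the beaker (141,178), timer (361,236) and vial (260,148) are clear of it. I'll check this in a close crop.

```bash
python3 - <<'E'
import cv2,numpy as np
t=cv2.imread("pics/top0.png");s=cv2.imread("pics/side0.png")
def c(im,u,v,w,h): return cv2.resize(im[v:v+h,u:u+w],(400,300),interpolation=cv2.INTER_CUBIC)
a=np.hstack([c(t,280,135,72,54),c(t,180,160,72,54)])
b=np.hstack([c(s,204,130,72,54),c(s,214,196,72,54)])
cv2.imwrite("pics/crop1.png",np.vstack([a,b]))
E
```

```text
(no output)
```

View pics/crop1.png

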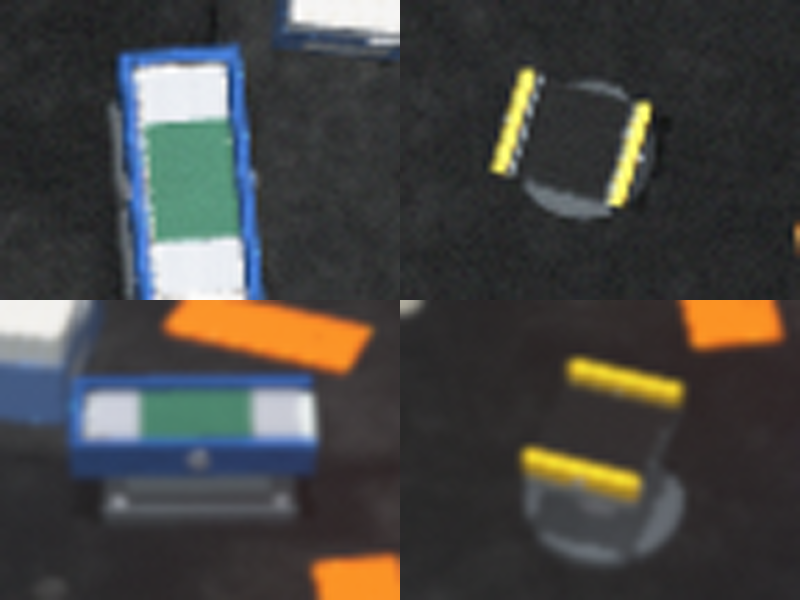

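The crop confirms the bare coupon with its green band in the tray, with the mouth at the bottom of the top view, towards the robot. Next I'll measure by colour masks.

```bash
cat >h.py <<'E'
import cv2,numpy as np
from scipy.spatial.transform import Rotation as R
from rig import bot,read_camera,camera_model
def ray(n,uv):
    m=camera_model(n); f=192/np.tan(np.radians(m["fov_y"])/2)
    d=np.array([(uv[0]-m["cx"])/f,(uv[1]-m["cy"])/f,1.]); d=R.from_rotvec(m["orientation"]).apply(d)
    return m["eye"],d/np.linalg.norm(d)
def plane(n,uv,z):
    e,d=ray(n,uv); return e+d*(z-e[2])/d[2]
def tri(a,b):
    (e1,d1),(e2,d2)=ray("top",a),ray("side",b)
    s=np.linalg.lstsq(np.c_[d1,-d2],e2-e1,rcond=None)[0]
    p,q=e1+s[0]*d1,e2+s[1]*d2
    return (p+q)/2,np.linalg.norm(p-q)
def blobs(im,lo,hi,roi,amin=8):
    u,v,w,h=roi; k=6
    c=cv2.resize(im[v:v+h,u:u+w],None,fx=k,fy=k,interpolation=cv2.INTER_CUBIC)
    m=cv2.inRange(cv2.cvtColor(c,cv2.COLOR_BGR2HSV),lo,hi)
    o=[]
    for q in cv2.findContours(m,cv2.RETR_EXTERNAL,cv2.CHAIN_APPROX_NONE)[0]:
        A=cv2.contourArea(q)/k/k
        if A<amin: continue
        M=cv2.moments(q); f=lambda p:(np.array(p)+.5)/k-.5+[u,v]
        o.append((A,f([M["m10"]/M["m00"],M["m01"]/M["m00"]]),f(cv2.boxPoints(cv2.minAreaRect(q)))))
    return o
E
python3 - <<'E'
from h import *
np.set_printoptions(precision=4,suppress=True)
t=cv2.imread("pics/top0.png");s=cv2.imread("pics/side0.png")
G=((60,60,60),(90,255,255));Y=((20,120,150),(38,255,255));B=((100,130,60),(125,255,255))
g=[blobs(t,*G,(295,140,36,55)),blobs(s,*G,(210,140,56,30))]
for x in g: print("green",[(a,c) for a,c,_ in x])
p,e=tri(g[0][0][1],g[1][0][1]); print("coupon top",p,e)
b=blobs(t,*B,(295,140,36,55))
for a,c,bx in b: print("blue",a,c,"\n",np.array([plane("top",q,p[2]+.005) for q in bx]))
print("green box\n",np.array([plane("top",q,p[2]) for q in g[0][0][2]]))
y=[blobs(t,*Y,(190,165,45,40)),blobs(s,*Y,(230,196,45,50))]
y[0].sort(key=lambda x:x[1][0]); y[1].sort(key=lambda x:-x[1][1])
for i,j in zip(*y):
    q,e=tri(i[1],j[1]); print("cheek",i[0],j[0],i[1],j[1],q,e); print(np.array([plane("top",w,q[2]) for w in i[2]]))
E
```

```text
green [(307.55555555555554, array([314.1417, 166.9295]))]
green [(142.23611111111111, array([238.7824, 149.8425]))]
coupon top [ 0.6386 -0.1754  0.0591] 0.000289094965027556
blue 262.52777777777777 [314.0534 162.5635] 
 [[ 0.7128 -0.1318  0.0641]
 [ 0.7183 -0.2054  0.0641]
 [ 0.5673 -0.2135  0.0641]
 [ 0.562  -0.1408  0.0641]]
green box
 [[ 0.6709 -0.149   0.0591]
 [ 0.6739 -0.1988  0.0591]
 [ 0.6058 -0.2016  0.0591]
 [ 0.6029 -0.152   0.0591]]
cheek 42.09722222222222 81.18055555555556 [199.9614 181.3055] [246.3107 226.5201] [0.599  0.1878 0.0652] 0.0009216236638032538
[[0.5718 0.2009 0.0652]
 [0.6301 0.183  0.0652]
 [0.6274 0.1744 0.0652]
 [0.569  0.1924 0.0652]]
cheek 30.319444444444443 68.84722222222221 [221.4411 187.3322] [254.0804 210.0107] [0.5788 0.1204 0.0643] 0.0002692616791549813
[[0.5516 0.1346 0.0643]
 [0.6096 0.1168 0.0643]
 [0.6068 0.1081 0.0643]
 [0.5488 0.126  0.0643]]
```

```bash
python3 - <<'E'
from h import *
np.set_printoptions(precision=4,suppress=True)
t=cv2.imread("pics/top0.png");s=cv2.imread("pics/side0.png")
W=((0,0,150),(180,70,255))
a=blobs(t,*W,(346,222,30,30));b=blobs(s,*W,(288,126,28,24))
print([x[:2] for x in a],[x[:2] for x in b]); print("timer",tri(max(a,key=lambda x:x[0])[1],max(b,key=lambda x:x[0])[1]))
for n,lo,hi,r1,r2 in [("purple",(120,100,60),(150,255,255),(210,210,32,60),(280,210,60,30)),("pink",(150,60,100),(175,255,255),(285,215,50,55),(280,150,55,32))]:
    a=blobs(t,lo,hi,r1,40);b=blobs(s,lo,hi,r2,40); print(n,tri(a[0][1],b[0][1]))
o=bot.get_obs(); Rm=R.from_rotvec(o["eef_rot"])
yaw=.055; d=np.array([np.cos(yaw),np.sin(yaw),0]); tgt=np.array([.637,-.175,.0])
print(Rm.as_matrix()); print("shift tool to tray centre z=.12", Rm.inv().apply(tgt+[0,0,.12]-o["position"]))
E
```

```text
[(385.97222222222223, array([360.7642, 235.8522]))] [(204.88888888888889, array([301.3219, 137.1438]))]
timer (array([ 0.4155, -0.3259,  0.0118]), np.float64(0.0008449323210512411))
purple (array([0.414 , 0.1159, 0.0038]), np.float64(0.0003028965504858833))Traceback (most recent call last):
  File "<stdin>", line 8, in <module>
IndexError: list index out of range
```

```bash
cat >>h.py <<'E'
def st():
    o=bot.get_obs(); print("t",round(o["time_s"],2),"pos",o["position"].round(4),"rot",R.from_rotvec(o["eef_rot"]).as_matrix().round(3).tolist(),"F",o["ft_force"].round(2),"T",o["torque"].round(2),"open",round(o["opening"],4),"q",o["qpos"].round(2)); return o
def shift(tgt,yaw):
    o=bot.get_obs(); Rm=R.from_rotvec(o["eef_rot"]); c,s=np.cos(yaw),np.sin(yaw)
    Rt=R.from_matrix(np.array([[c,s,0],[s,-c,0],[0,0,-1]]))
    print("shift",Rm.inv().apply(np.array(tgt)-o["position"]).round(4),"turn",(Rm.inv()*Rt).as_rotvec().round(4))
E
python3 -c "
from h import *
st(); shift([.649,-.1748,.16],.055)"
```

```text
t 0.1 pos [ 0.1948 -0.5669  0.1956] rot [[0.946, 0.325, -0.0], [0.325, -0.946, 0.002], [0.0, -0.002, -1.0]] F [ 0.08 -0.68  0.59] T [-0.02 -0.02  0.02] open 0.0854 q [-1.33  0.13  1.49  0.    1.52 -0.09]
shift [ 0.5569 -0.2233  0.0361] turn [-1.700e-03  1.000e-04  2.758e-01]
```

Call:
apply_moves(targets="0.557 -0.2235 0.035 0 0 0.276;0.557 -0.2235 0.035 0 0 0.276;0.557 -0.2235 0.035 0 0 0.276;0.557 -0.2235 0.035 0 0 0.276;0.557 -0.2235 0.035 0 0 0.276;0.557 -0.2235 0.035 0 0 0.276;0.557 -0.2235 0.035 0 0 0.276;0.557 -0.2235 0.035 0 0 0.276;0.557 -0.2235 0.035 0 0 0.276;0.557 -0.2235 0.035 0 0 0.276;0.557 -0.2235 0.035 0 0 0.276;0.557 -0.2235 0.035 0 0 0.276", fingers=0)

```text
time_s: 1.3
position: [0.6481, -0.1752, 0.1611]
eef_rot: [-3.14, -0.086, 0.001]
ft_force: [-0.3, -1.2, 0.1]
opening: -0.0002
```

Call:
apply_moves(targets="0.001 0 0.04 0 0 0;0.001 0 0.079 0 0 0;0.001 0 0.079 0 0 0;0.001 0 0.079 0 0 0")

```text
time_s: 1.7
position: [0.6469, -0.1767, 0.0819]
eef_rot: [-3.139, -0.086, 0.005]
ft_force: [0.9, -0.2, 1.0]
opening: -0.0002
```

```bash
python3 - <<'E'
from h import *
t=read_camera("top");s=read_camera("side");cv2.imwrite("pics/t1.png",t);cv2.imwrite("pics/s1.png",s)
o=st(); shift([.649,-.1748,.06],.055)
def c(im,u,v,w,h): return cv2.resize(im[v:v+h,u:u+w],(400,600),interpolation=cv2.INTER_CUBIC)
cv2.imwrite("pics/crop2.png",np.hstack([c(t,290,130,56,84),c(s,210,95,60,90)]))
E
```

```text
t 1.8 pos [ 0.6494 -0.1779  0.0856] rot [[0.999, 0.054, 0.003], [0.054, -0.999, -0.001], [0.003, 0.001, -1.0]] F [ 0.4  -0.84 -0.1 ] T [-0.05 -0.02 -0.04] open -0.0004 q [-0.34  0.39  1.39  0.    1.36  1.17]
shift [-0.0003 -0.0031  0.0256] turn [ 0.0014 -0.0033 -0.0008]
```

View pics/crop2.png

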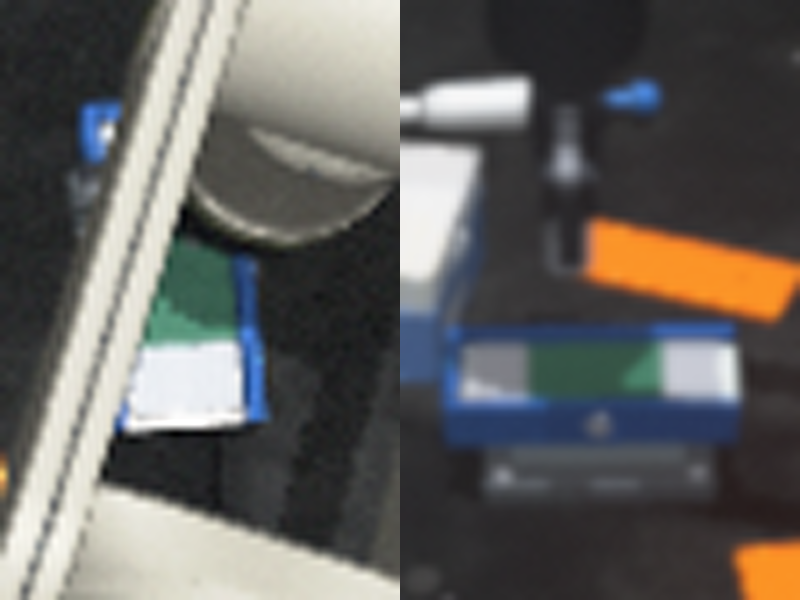

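The fingertips are above the band, with their lower end at side pixel (235,135.5) and the green band centre near (239,150). I'll use the tip to measure the camera's height bias, and check the pose reading for noise.

Call:
apply_moves(targets="0 0 0 0 0 0;0 0 0 0 0 0")

```text
time_s: 2.0
position: [0.6493, -0.1777, 0.0853]
eef_rot: [3.139, 0.085, 0.005]
ft_force: [-0.6, 0.3, 0.3]
opening: -0.0004
```

```bash
python3 - <<'E'
from h import *
o=st(); o=st()
e,d=ray("side",(235.2,135.5)); k=(-.177-e[1])/d[1]; print("tip ray at y",e+k*d)
E
```

```text
t 2.0 pos [ 0.6493 -0.1777  0.0853] rot [[0.999, 0.054, 0.004], [0.054, -0.999, -0.001], [0.003, 0.001, -1.0]] F [-0.6   0.26  0.32] T [-0.04 -0.    0.1 ] open -0.0004 q [-0.34  0.39  1.39  0.    1.36  1.17]
t 2.0 pos [ 0.6493 -0.1777  0.0853] rot [[0.999, 0.054, 0.004], [0.054, -0.999, -0.001], [0.003, 0.001, -1.0]] F [-0.6   0.26  0.32] T [-0.04 -0.    0.1 ] open -0.0004 q [-0.34  0.39  1.39  0.    1.36  1.17]
tip ray at y [ 0.64986057 -0.177       0.11676168]
```

```bash
python3 - <<'E'
from h import *
a=cv2.imread("pics/side0.png");b=read_camera("side")
d=np.abs(b.astype(int)-a).sum(2)
for v in range(118,160,1): print(v,d[v,226:246].tolist())
E
```

```text
118 [1, 3, 3, 17, 31, 18, 44, 176, 287, 269, 153, 31, 13, 26, 18, 4, 0, 2, 1, 3]
119 [1, 4, 5, 12, 5, 32, 91, 202, 302, 286, 183, 77, 29, 8, 18, 8, 4, 2, 1, 1]
120 [5, 1, 0, 9, 9, 60, 125, 232, 318, 309, 211, 114, 59, 3, 11, 5, 1, 1, 1, 2]
121 [1, 2, 3, 6, 6, 32, 86, 164, 225, 214, 150, 71, 31, 3, 7, 3, 3, 3, 1, 1]
122 [1, 2, 1, 2, 10, 9, 10, 54, 92, 89, 54, 9, 9, 10, 5, 4, 2, 3, 3, 5]
123 [1, 0, 5, 2, 12, 32, 31, 9, 14, 17, 2, 24, 27, 16, 6, 2, 3, 2, 3, 3]
124 [1, 3, 3, 0, 13, 31, 41, 31, 12, 10, 22, 36, 32, 19, 3, 2, 3, 2, 1, 2]
125 [0, 1, 2, 3, 10, 29, 40, 36, 29, 26, 35, 36, 31, 15, 3, 1, 1, 3, 2, 3]
126 [2, 2, 2, 3, 9, 27, 38, 34, 28, 29, 32, 36, 31, 13, 7, 0, 2, 2, 1, 3]
127 [3, 1, 2, 2, 6, 7, 10, 23, 29, 32, 31, 20, 16, 5, 1, 2, 0, 1, 1, 2]
128 [2, 6, 1, 3, 7, 26, 52, 13, 22, 32, 34, 61, 62, 19, 4, 2, 1, 2, 1, 1]
129 [1, 1, 3, 1, 10, 51, 85, 43, 15, 43, 79, 136, 108, 28, 2, 1, 0, 4, 2, 2]
130 [1, 2, 1, 0, 12, 52, 90, 54, 18, 73, 145, 194, 121, 30, 0, 3, 2, 1, 3, 1]
131 [2, 2, 2, 4, 10, 52, 90, 55, 41, 138, 225, 228, 125, 30, 0, 2, 1, 2, 3, 1]
132 [4, 4, 3, 4, 10, 54, 90, 35, 1
[... 1638 characters left out ...]
234, 212, 160, 118, 112, 111, 115, 113, 116, 111, 109, 111, 112, 111, 109, 108, 76, 33, 21]
153 [189, 187, 166, 126, 108, 104, 109, 110, 112, 113, 113, 112, 112, 111, 108, 109, 105, 96, 80, 72]
154 [67, 68, 60, 52, 65, 85, 101, 115, 120, 117, 118, 120, 117, 115, 108, 106, 109, 106, 107, 104]
155 [12, 13, 15, 13, 24, 51, 90, 108, 112, 107, 110, 109, 108, 106, 102, 104, 107, 106, 110, 110]
156 [1, 3, 1, 2, 9, 26, 50, 60, 60, 56, 56, 60, 60, 59, 48, 51, 58, 55, 58, 58]
157 [4, 2, 3, 2, 1, 6, 16, 20, 23, 20, 25, 32, 46, 37, 16, 10, 19, 21, 22, 21]
158 [6, 4, 1, 1, 2, 3, 9, 11, 11, 15, 17, 30, 38, 26, 6, 2, 7, 13, 10, 13]
159 [2, 1, 1, 1, 2, 5, 13, 14, 16, 15, 15, 16, 21, 10, 2, 2, 6, 12, 16, 16]
```

```bash
python3 - <<'E'
from h import *
def proj(n,p):
    m=camera_model(n); f=192/np.tan(np.radians(m["fov_y"])/2)
    q=R.from_rotvec(m["orientation"]).inv().apply(np.array(p)-m["eye"]); return (f*q[:2]/q[2]+[m["cx"],m["cy"]]).round(1)
for n in("side","top"):
    print(n,"start tip",proj(n,[.1948,-.5669,.1956]),"now",proj(n,[.6493,-.1777,.0853]),"base",proj(n,[0,0,0]),camera_model(n))
s=cv2.imread("pics/side0.png"); st()
c=np.hstack([cv2.resize(s[0:75,320:420],(400,300),interpolation=3),cv2.resize(read_camera("side")[75:150,190:290],(400,300),interpolation=3)])
cv2.imwrite("pics/crop3.png",np.clip(c.astype(float)*1.8,0,255).astype(np.uint8))
E
```

```text
side start tip [359.5  62.4] now [235.6 143.1] base [437.2 202.6] {'fov_y': 46.05240700132749, 'cx': 252.25883000601888, 'cy': 190.64353117243655, 'eye': array([0.5606912 , 1.05913255, 0.98200672]), 'orientation': array([-0.04688274,  2.86186995, -1.27750106])}
top start tip [470.2 316.3] now [316.  162.2] base [263.6 370.3] {'fov_y': 51.92355461378271, 'cx': 259.2206110031142, 'cy': 188.2859985530221, 'eye': array([0.44522192, 0.01199037, 1.30182728]), 'orientation': array([-2.14757576,  2.19599193, -0.12024151])}
t 2.05 pos [ 0.649  -0.1775  0.0848] rot [[0.999, 0.054, 0.003], [0.054, -0.999, -0.001], [0.003, 0.001, -1.0]] F [-0.57 -0.07 -0.24] T [ 0.01 -0.02 -0.01] open -0.0003 q [-0.34  0.39  1.39  0.    1.36  1.17]
```

View pics/crop3.png

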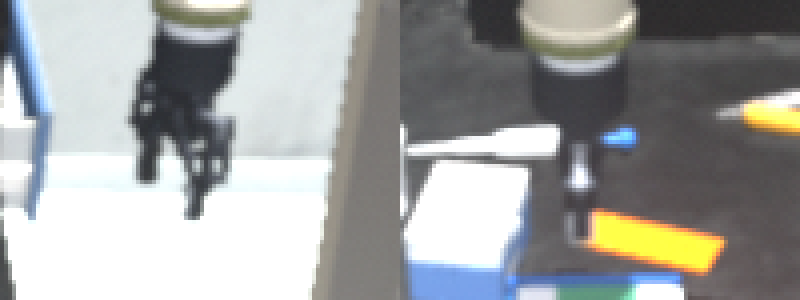

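The tip appears about 8 px higher in the side view than the reported TCP projects. I need to know which is wrong, so I'll triangulate the gripper from the start images, where both views show it.

```bash
python3 - <<'E'
from h import *
t=cv2.imread("pics/top0.png");s=cv2.imread("pics/side0.png")
c=np.hstack([cv2.resize(t[300:360,432:512],(480,360),interpolation=3),cv2.resize(s[0:90,340:400],(240,360),interpolation=3)])
cv2.imwrite("pics/crop4.png",np.clip(c.astype(float)*1.5,0,255).astype(np.uint8))
E
```

```text
(no output)
```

View pics/crop4.png

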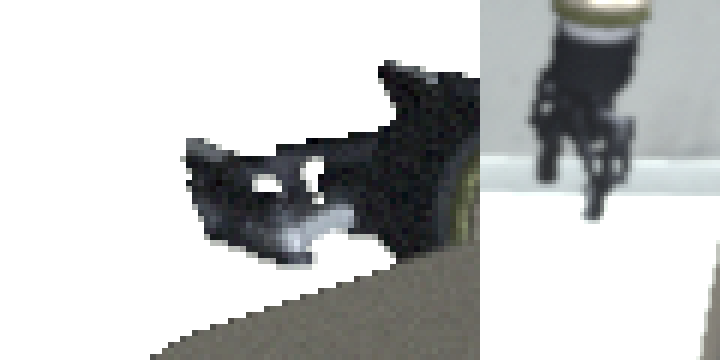

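```bash
python3 - <<'E'
from h import *
a=tri((496.2,310.8),(356.3,45.5));b=tri((463.7,324.2),(368,54.5));print(a,b,(a[0]+b[0])/2)
E
```

```text
(array([ 0.21303585, -0.61179267,  0.24230208]), np.float64(0.009298699307548787)) (array([ 0.18348575, -0.52009312,  0.249306  ]), np.float64(0.007691220744213068)) [ 0.1982608  -0.56594289  0.24580404]
```

Call:
apply_moves(targets="0 -0.003 0.008 0 0 0;0 -0.003 0.012 0 0 0;0 -0.003 0.012 0 0 0;0 -0.003 0.012 0 0 0;0 -0.003 0.012 0 0 0")

```text
time_s: 2.6
position: [0.6479, -0.1739, 0.0708]
eef_rot: [3.14, 0.086, -0.0]
ft_force: [0.1, -0.2, -0.7]
opening: 0.0003
```

```bash
python3 - <<'E'
from h import *
b=read_camera("side");cv2.imwrite("pics/s2.png",b);st()
a=cv2.imread("pics/side0.png")
d=np.abs(b.astype(int)-a).sum(2)
for v in range(128,150): print(v,d[v,228:242].tolist())
E
```

```text
t 2.65 pos [ 0.648  -0.174   0.0709] rot [[0.998, 0.055, 0.0], [0.055, -0.998, -0.0], [0.0, 0.0, -1.0]] F [-0.39 -0.03 -0.12] T [-0.04 -0.02 -0.04] open 0.0002 q [-0.34  0.4   1.4  -0.    1.34  1.18]
128 [2, 3, 4, 24, 35, 24, 5, 6, 38, 124, 166, 107, 25, 2]
129 [4, 2, 8, 20, 35, 34, 30, 39, 110, 218, 229, 116, 18, 0]
130 [2, 1, 2, 15, 26, 38, 42, 79, 178, 275, 245, 111, 17, 2]
131 [3, 2, 2, 12, 24, 28, 65, 145, 252, 281, 218, 92, 14, 2]
132 [1, 4, 2, 8, 13, 25, 120, 233, 289, 270, 176, 57, 8, 1]
133 [1, 3, 3, 26, 51, 56, 190, 296, 306, 261, 160, 50, 6, 1]
134 [3, 1, 11, 33, 50, 90, 230, 300, 304, 261, 159, 49, 7, 0]
135 [1, 2, 3, 24, 48, 72, 178, 255, 281, 250, 157, 50, 5, 1]
136 [2, 1, 2, 20, 51, 43, 78, 140, 169, 165, 112, 48, 8, 1]
137 [1, 1, 3, 23, 59, 63, 15, 59, 63, 47, 52, 33, 4, 3]
138 [0, 2, 1, 19, 69, 88, 30, 8, 9, 30, 54, 33, 7, 1]
139 [1, 0, 2, 12, 49, 85, 69, 53, 56, 55, 52, 29, 4, 3]
140 [1, 4, 3, 0, 16, 35, 37, 30, 31, 26, 22, 12, 2, 2]
141 [2, 4, 8, 8, 5, 1, 2, 1, 6, 1, 2, 4, 3, 3]
142 [7, 18, 29, 38, 35, 29, 19, 18, 17, 10, 9, 11, 9, 11]
143 [45, 56, 70, 77, 76, 72, 67, 68, 67, 60, 56, 49, 52, 52]
144 [89, 89, 93, 98, 96, 98, 96, 95, 95, 94, 90, 89, 88, 90]
145 [75, 69, 66, 65, 65, 63, 60, 65, 72, 65, 68, 70, 70, 69]
146 [124, 90, 71, 67, 70, 66, 67, 75, 78, 81, 79, 82, 82, 79]
147 [192, 141, 106, 103, 99, 100, 100, 105, 103, 107, 108, 104, 107, 105]
148 [215, 158, 122, 113, 119, 116, 114, 110, 114, 113, 112, 114, 113, 113]
149 [214, 160, 121, 115, 117, 116, 115, 114, 113, 115, 114, 114, 115, 114]
```

Call:
apply_moves(targets="0.001 0 0.004 0 0 0;0.001 0 0.004 0 0 0;0.001 0 0.004 0 0 0")

```text
time_s: 2.95
position: [0.6487, -0.1738, 0.0665]
eef_rot: [-3.14, -0.086, 0.001]
ft_force: [-0.1, 1.3, 0.2]
opening: 0.0
```

Call:
apply_moves(targets="0 0 0.0005 0 0 0;0 0 0.001 0 0 0;0 0 0.001 0 0 0")

```text
time_s: 3.25
position: [0.6488, -0.1739, 0.0657]
eef_rot: [-3.14, -0.086, 0.0]
ft_force: [0.6, -1.4, -0.5]
opening: -0.0001
```

Call:
apply_moves(targets="0 0 0.0005 0 0 0;0 0 0.001 0 0 0;0 0 0.001 0 0 0")

```text
time_s: 3.55
position: [0.6488, -0.1738, 0.0646]
eef_rot: [-3.14, -0.086, 0.0]
ft_force: [0.2, 1.0, -0.7]
opening: 0.0
```

Call:
apply_moves(targets="0 0 0.0006 0 0 0;0 0 0.0012 0 0 0;0 0 0.0012 0 0 0")

```text
time_s: 3.85
position: [0.6488, -0.1738, 0.0634]
eef_rot: [-3.14, -0.086, 0.0]
ft_force: [-0.5, 0.7, -0.5]
opening: -0.0003
```

```bash
python3 - <<'E'
from h import *
b=read_camera("side");t=read_camera("top");st()
c=np.hstack([cv2.resize(b[105:165,205:270],(390,360),interpolation=3),cv2.resize(t[130:190,285:350],(390,360),interpolation=3)])
cv2.imwrite("pics/crop5.png",np.clip(c.astype(float)*1.8,0,255).astype(np.uint8))
E
```

```text
t 3.95 pos [ 0.6488 -0.1739  0.0635] rot [[0.998, 0.055, -0.0], [0.055, -0.998, -0.0], [-0.0, 0.0, -1.0]] F [0.   0.18 0.12] T [ 0.01 -0.03  0.01] open -0.0 q [-0.34  0.41  1.4  -0.    1.33  1.18]
```

View pics/crop5.png

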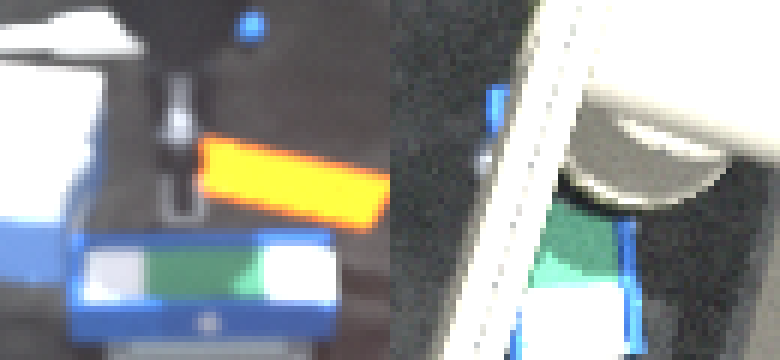

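The tip's lower end is at side pixel (236,141). That is above the far rim at row 143, so the fingertips are physically some 35 mm or more above the coupon although TCP z reads 0.0635. I'll descend on force, in small steps.

Call:
apply_moves(targets="0 0 0.0005 0 0 0;0 0 0.001 0 0 0;0 0 0.0015 0 0 0;0 0 0.0015 0 0 0")

```text
time_s: 4.35
position: [0.6488, -0.1738, 0.0619]
eef_rot: [-3.14, -0.086, 0.0]
ft_force: [-0.8, -0.4, 0.2]
opening: 0.0004
```

Call:
apply_moves(targets="0 0 0.0005 0 0 0;0 0 0.001 0 0 0;0 0 0.0012 0 0 0")

```text
time_s: 4.65
position: [0.6488, -0.1739, 0.0608]
eef_rot: [-3.14, -0.086, 0.0]
ft_force: [0.6, 0.0, -0.0]
opening: 0.0
```

Call:
apply_moves(targets="0 0 0.0005 0 0 0;0 0 0.001 0 0 0;0 0 0.0015 0 0 0;0 0 0.0015 0 0 0")

```text
time_s: 5.05
position: [0.6488, -0.1739, 0.0592]
eef_rot: [-3.14, -0.086, 0.0]
ft_force: [0.1, -0.3, -0.0]
opening: 0.0001
```

Call:
apply_moves(targets="0 0 0.0005 0 0 0;0 0 0.001 0 0 0;0 0 0.0015 0 0 0;0 0 0.0015 0 0 0")

```text
time_s: 5.45
position: [0.6488, -0.1738, 0.0577]
eef_rot: [-3.14, -0.086, 0.0]
ft_force: [0.1, 0.9, 0.4]
opening: 0.0001
```

Call:
apply_moves(targets="0 0 0.0005 0 0 0;0 0 0.001 0 0 0;0 0 0.0015 0 0 0;0 0 0.0015 0 0 0")

```text
time_s: 5.85
position: [0.6488, -0.1738, 0.0562]
eef_rot: [-3.14, -0.086, 0.0]
ft_force: [-0.2, 0.2, 0.4]
opening: -0.0001
```

```bash
python3 - <<'E'
from h import *
b=read_camera("side");st()
a=cv2.imread("pics/side0.png")
d=np.abs(b.astype(int)-a).sum(2)
for v in range(134,153): print(v,d[v,226:244].tolist())
# expected rows of a 14mm-near / centre tip on the coupon
m=camera_model("side"); f=192/np.tan(np.radians(m["fov_y"])/2)
for p in ([.649,-.174,.06],[.649,-.160,.06],[.649,-.174,.09],[.649,-.16,.09]):
    q=R.from_rotvec(m["orientation"]).inv().apply(np.array(p)-m["eye"]); print(p,f*q[:2]/q[2]+[m["cx"],m["cy"]])
E
```

```text
t 5.9 pos [ 0.6488 -0.1738  0.0563] rot [[0.999, 0.055, -0.0], [0.055, -0.999, 0.0], [-0.0, -0.0, -1.0]] F [-0.08  0.15  0.05] T [ 0.03 -0.03 -0.03] open 0.0002 q [-0.34  0.42  1.41  0.    1.32  1.18]
134 [2, 3, 0, 4, 9, 24, 60, 134, 244, 303, 318, 307, 225, 93, 14, 2, 2, 3]
135 [2, 3, 1, 4, 7, 16, 34, 87, 186, 256, 288, 271, 183, 61, 9, 1, 2, 1]
136 [1, 2, 3, 2, 1, 4, 18, 29, 88, 140, 167, 164, 110, 44, 7, 1, 2, 3]
137 [2, 3, 2, 1, 4, 24, 49, 25, 28, 59, 54, 49, 58, 26, 1, 4, 2, 2]
138 [4, 2, 0, 3, 4, 29, 60, 44, 16, 42, 27, 37, 84, 38, 4, 2, 2, 1]
139 [0, 3, 5, 1, 7, 33, 67, 57, 6, 42, 24, 41, 90, 47, 5, 3, 5, 2]
140 [5, 3, 2, 1, 3, 30, 69, 63, 4, 41, 19, 48, 102, 52, 4, 2, 3, 3]
141 [1, 2, 2, 2, 4, 30, 69, 59, 4, 31, 9, 49, 100, 49, 3, 1, 5, 2]
142 [5, 7, 7, 10, 9, 14, 44, 48, 9, 1, 6, 56, 82, 34, 6, 11, 12, 13]
143 [48, 43, 45, 54, 60, 55, 38, 30, 28, 27, 26, 30, 31, 34, 50, 52, 50, 51]
144 [85, 86, 90, 89, 92, 96, 90, 80, 75, 69, 70, 67, 69, 82, 90, 88, 91, 92]
145 [80, 82, 75, 69, 62, 63, 62, 63, 57, 62, 69, 67, 66, 70, 68, 70, 72, 73]
146 [139, 136, 124, 91, 72, 69, 69, 65, 68, 77, 80, 81, 81, 82, 79, 81, 86, 80]
147 [215, 212, 190, 143, 108, 104, 101, 101, 100, 106, 104, 106, 107, 105, 107, 107, 107, 109]
148 [242, 235, 214, 156, 121, 112, 117, 113, 112, 111, 115, 115, 115, 114, 114, 113, 115, 111]
149 [242, 238, 213, 162, 123, 113, 116, 113, 116, 118, 115, 115, 113, 115, 116, 113, 117, 117]
150 [241, 238, 217, 163, 120, 114, 110, 113, 113, 114, 113, 113, 114, 115, 115, 116, 116, 118]
151 [243, 239, 215, 161, 123, 113, 113, 111, 112, 110, 110, 116, 112, 112, 111, 113, 112, 106]
152 [241, 235, 215, 161, 123, 112, 115, 112, 113, 115, 111, 113, 110, 111, 112, 112, 109, 82]
[0.649, -0.174, 0.06] [235.72861465 149.8111421 ]
[0.649, -0.16, 0.06] [235.49019563 152.30047019]
[0.649, -0.174, 0.09] [235.56040912 142.61212971]
[0.649, -0.16, 0.09] [235.31765082 145.08475262]
```

No contact down to 0.056, which fits the images. The tip is at row 143.5 and contact is expected near row 151, about 30 mm lower. I'll go down 18 mm and look at the pixels again.

Call:
apply_moves(targets="0 0 0.004 0 0 0;0 0 0.008 0 0 0;0 0 0.012 0 0 0;0 0 0.015 0 0 0;0 0 0.018 0 0 0;0 0 0.018 0 0 0;0 0 0.018 0 0 0")

```text
time_s: 6.6
position: [0.6488, -0.1738, 0.0383]
eef_rot: [-3.14, -0.086, 0.0]
ft_force: [0.9, 0.6, 0.2]
opening: 0.0002
```

```bash
python3 - <<'E'
from h import *
b=read_camera("side");st();cv2.imwrite("pics/s3.png",b)
a=cv2.imread("pics/s2.png")
d=np.abs(b.astype(int)-a).sum(2)
for v in range(139,156): print(v,b[v,226:246].sum(1).tolist())
E
```

```text
t 6.65 pos [ 0.649  -0.1739  0.0385] rot [[0.998, 0.055, 0.0], [0.055, -0.998, -0.0], [0.0, 0.0, -1.0]] F [-0.11 -0.01  0.38] T [-0.08  0.04  0.04] open 0.0001 q [-0.34  0.44  1.42 -0.    1.29  1.18]
139 [169, 169, 165, 165, 162, 147, 126, 123, 124, 120, 120, 122, 129, 145, 165, 166, 169, 175, 185, 204]
140 [170, 175, 171, 173, 172, 166, 162, 156, 133, 118, 126, 148, 170, 163, 158, 163, 162, 164, 165, 171]
141 [170, 176, 177, 176, 178, 193, 216, 207, 152, 125, 138, 196, 238, 199, 167, 167, 166, 167, 170, 171]
142 [165, 171, 168, 168, 174, 201, 236, 228, 159, 128, 143, 211, 264, 220, 176, 171, 172, 178, 177, 173]
143 [171, 173, 170, 167, 176, 207, 244, 230, 157, 126, 143, 215, 269, 233, 196, 189, 189, 192, 191, 188]
144 [205, 199, 200, 198, 203, 226, 251, 231, 160, 126, 144, 217, 276, 246, 212, 208, 210, 209, 210, 212]
145 [219, 218, 213, 204, 203, 220, 241, 230, 163, 127, 147, 215, 274, 240, 208, 202, 202, 203, 201, 200]
146 [285, 284, 263, 223, 205, 215, 235, 235, 182, 155, 168, 220, 269, 235, 208, 201, 204, 201, 202, 204]
147 [359, 355, 324, 258, 216, 218, 236, 248, 221, 209, 211, 
[... 184 characters left out ...]
 213, 212, 209, 210, 209, 209, 210, 206, 207, 206, 209, 208, 208, 212]
150 [387, 382, 346, 269, 219, 210, 206, 207, 204, 206, 206, 207, 205, 206, 206, 207, 209, 209, 209, 223]
151 [388, 380, 346, 266, 218, 206, 208, 206, 206, 205, 206, 206, 204, 206, 205, 208, 209, 216, 233, 253]
152 [384, 379, 343, 264, 217, 206, 204, 205, 203, 203, 201, 202, 205, 204, 202, 206, 220, 251, 284, 298]
153 [379, 369, 336, 264, 216, 208, 206, 205, 205, 203, 203, 202, 204, 202, 202, 205, 230, 273, 292, 299]
154 [369, 357, 331, 282, 249, 234, 217, 213, 212, 212, 211, 211, 209, 206, 201, 202, 215, 236, 244, 245]
155 [338, 332, 324, 304, 294, 270, 229, 213, 214, 214, 214, 213, 211, 212, 210, 211, 213, 216, 219, 219]
```

Call:
apply_moves(targets="0 0 0.003 0 0 0;0 0 0.006 0 0 0;0 0 0.007 0 0 0;0 0 0.007 0 0 0")

```text
time_s: 7.05
position: [0.6486, -0.1737, 0.0309]
eef_rot: [-3.14, -0.086, 0.001]
ft_force: [-0.5, 0.1, -0.2]
opening: -0.0002
```

```bash
python3 - <<'E'
from h import *
b=read_camera("side");st()
for v in range(145,156): print(v,b[v,226:246].sum(1).tolist())
E
```

```text
t 7.1 pos [ 0.6487 -0.1738  0.0311] rot [[0.999, 0.055, -0.0], [0.055, -0.999, 0.0], [-0.0, -0.0, -1.0]] F [ 0.21 -0.31 -0.41] T [-0.02 -0.01  0.  ] open -0.0002 q [-0.34  0.44  1.42  0.    1.27  1.18]
145 [218, 216, 215, 203, 202, 219, 253, 251, 172, 126, 143, 218, 274, 240, 208, 203, 204, 201, 201, 202]
146 [285, 281, 262, 223, 206, 220, 258, 262, 177, 128, 143, 209, 266, 239, 208, 203, 203, 202, 201, 203]
147 [359, 354, 324, 255, 218, 227, 262, 263, 177, 124, 138, 196, 250, 236, 213, 208, 207, 208, 206, 205]
148 [386, 380, 344, 268, 220, 228, 257, 263, 200, 168, 174, 206, 242, 232, 212, 208, 209, 207, 208, 208]
149 [387, 379, 345, 268, 220, 217, 234, 252, 247, 244, 239, 236, 239, 221, 207, 208, 208, 208, 205, 211]
150 [388, 382, 347, 268, 215, 208, 214, 222, 229, 231, 230, 224, 219, 210, 206, 206, 209, 206, 209, 223]
151 [388, 380, 345, 267, 217, 208, 206, 209, 207, 208, 209, 206, 206, 204, 206, 207, 208, 211, 218, 253]
152 [382, 377, 343, 263, 214, 207, 206, 206, 202, 202, 204, 201, 200, 204, 206, 207, 214, 232, 255, 288]
153 [379, 369, 336, 264, 215, 207, 206, 206, 204, 205, 206, 204, 203, 199, 201, 206, 227, 263, 279, 293]
154 [368, 359, 332, 284, 249, 235, 217, 212, 211, 211, 211, 211, 209, 207, 202, 202, 216, 234, 243, 243]
155 [339, 331, 323, 307, 291, 270, 231, 214, 213, 214, 213, 212, 213, 209, 207, 211, 212, 217, 220, 218]
```

Call:
apply_moves(targets="0 0 0.0005 0 0 0;0 0 0.001 0 0 0;0 0 0.0015 0 0 0;0 0 0.0015 0 0 0")

```text
time_s: 7.5
position: [0.6488, -0.1738, 0.0298]
eef_rot: [-3.14, -0.086, 0.0]
ft_force: [-0.1, 0.1, -0.0]
opening: 0.0001
```

Call:
apply_moves(targets="0 0 0.0005 0 0 0;0 0 0.001 0 0 0;0 0 0.001 0 0 0")

```text
time_s: 7.8
position: [0.6488, -0.1738, 0.0288]
eef_rot: [-3.14, -0.086, 0.0]
ft_force: [-0.6, 0.2, 0.6]
opening: 0.0001
```

Call:
apply_moves(targets="0 0 0.0005 0 0 0;0 0 0.001 0 0 0;0 0 0.001 0 0 0")

```text
time_s: 8.1
position: [0.6488, -0.1738, 0.0277]
eef_rot: [-3.14, -0.086, 0.0]
ft_force: [0.1, 0.8, 0.3]
opening: -0.0001
```

```bash
python3 - <<'E'
from h import *
b=read_camera("side");st()
for v in range(147,155): print(v,b[v,226:246].sum(1).tolist())
E
```

```text
t 8.15 pos [ 0.6488 -0.1738  0.0278] rot [[0.998, 0.055, -0.0], [0.055, -0.998, 0.0], [-0.0, -0.0, -1.0]] F [0.42 0.03 0.24] T [ 0.02 -0.04  0.  ] open 0.0004 q [-0.34  0.45  1.43  0.    1.27  1.18]
147 [359, 354, 324, 255, 217, 224, 255, 253, 172, 128, 143, 217, 275, 244, 213, 205, 206, 207, 205, 203]
148 [385, 377, 344, 268, 221, 227, 260, 262, 181, 136, 151, 219, 275, 246, 214, 205, 207, 207, 206, 207]
149 [387, 382, 346, 269, 219, 222, 252, 262, 208, 175, 183, 228, 268, 238, 211, 207, 207, 209, 204, 211]
150 [388, 382, 344, 268, 218, 212, 228, 245, 232, 222, 218, 229, 239, 221, 209, 207, 208, 207, 210, 223]
151 [388, 382, 346, 267, 217, 208, 211, 218, 220, 219, 214, 216, 213, 206, 204, 204, 207, 210, 219, 252]
152 [383, 377, 340, 264, 213, 205, 206, 206, 206, 204, 204, 203, 205, 205, 203, 205, 207, 218, 252, 288]
153 [379, 370, 336, 262, 216, 206, 206, 203, 205, 204, 204, 204, 204, 201, 200, 200, 206, 230, 271, 293]
154 [368, 357, 332, 280, 250, 235, 219, 212, 212, 210, 211, 209, 209, 205, 198, 199, 200, 214, 236, 245]
```

Call:
apply_moves(targets="0 0 0.0006 0 0 0;0 0 0.0012 0 0 0;0 0 0.0012 0 0 0")

```text
time_s: 8.45
position: [0.6488, -0.1738, 0.0265]
eef_rot: [-3.14, -0.086, 0.0]
ft_force: [-0.5, 0.0, 0.8]
opening: 0.0001
```

Call:
apply_moves(targets="0 0 0.0005 0 0 0;0 0 0.001 0 0 0;0 0 0.001 0 0 0")

```text
time_s: 8.75
position: [0.6488, -0.1738, 0.0255]
eef_rot: [-3.14, -0.086, 0.0]
ft_force: [-0.2, -1.1, 0.6]
opening: -0.0
```

Call:
apply_moves(targets="0 0 0.0005 0 0 0;0 0 0.001 0 0 0;0 0 0.001 0 0 0")

```text
time_s: 9.05
position: [0.6488, -0.1738, 0.0245]
eef_rot: [-3.14, -0.086, 0.0]
ft_force: [-0.3, -0.9, -0.5]
opening: 0.0003
```

Call:
apply_moves(targets="0 0 0.0005 0 0 0;0 0 0.001 0 0 0;0 0 0.001 0 0 0")

```text
time_s: 9.35
position: [0.6488, -0.1738, 0.0235]
eef_rot: [-3.14, -0.086, 0.0]
ft_force: [0.3, -0.8, 0.3]
opening: 0.0004
```

```bash
python3 - <<'E'
from h import *
b=read_camera("side");st()
for v in range(147,157): print(v,b[v,226:246].sum(1).tolist())
cv2.imwrite("pics/crop6.png",np.clip(cv2.resize(b[120:170,205:270],(780,600),interpolation=3).astype(float)*1.8,0,255).astype(np.uint8))
E
```

```text
t 9.4 pos [ 0.6488 -0.1738  0.0236] rot [[0.998, 0.055, -0.0], [0.055, -0.998, 0.0], [-0.0, -0.0, -1.0]] F [-0.32  0.28  0.62] T [ 0.01 -0.02  0.02] open 0.0002 q [-0.34  0.45  1.43 -0.    1.26  1.18]
147 [358, 354, 324, 256, 218, 227, 258, 252, 171, 124, 143, 217, 275, 244, 211, 205, 206, 207, 204, 207]
148 [386, 380, 346, 270, 222, 229, 263, 262, 177, 125, 140, 215, 275, 245, 214, 207, 207, 207, 208, 206]
149 [387, 379, 345, 269, 223, 226, 259, 263, 182, 134, 148, 215, 271, 241, 213, 208, 208, 207, 207, 209]
150 [388, 382, 347, 269, 219, 221, 248, 261, 206, 176, 180, 212, 250, 231, 212, 207, 204, 204, 207, 222]
151 [387, 381, 345, 266, 216, 211, 226, 243, 232, 224, 216, 219, 226, 215, 204, 207, 207, 207, 219, 251]
152 [383, 378, 341, 264, 214, 205, 208, 217, 221, 216, 214, 212, 209, 204, 205, 203, 207, 221, 252, 288]
153 [376, 369, 337, 262, 215, 206, 204, 203, 207, 207, 206, 204, 204, 201, 200, 202, 206, 232, 272, 293]
154 [363, 353, 331, 281, 239, 219, 211, 213, 211, 208, 211, 208, 209, 205, 201, 198, 203, 218, 237, 245]
155 [333, 328, 322, 303, 272, 230, 215, 214, 213, 215, 214, 212, 211, 210, 210, 208, 212, 211, 216, 218]
156 [254, 251, 248, 246, 232, 209, 200, 197, 198, 198, 195, 198, 203, 212, 215, 203, 199, 197, 198, 200]
```

Call:
apply_moves(targets="0 0 0.0005 0 0 0;0 0 0.001 0 0 0;0 0 0.001 0 0 0")

```text
time_s: 9.7
position: [0.6488, -0.1738, 0.0225]
eef_rot: [-3.14, -0.086, 0.0]
ft_force: [-0.5, -0.2, -0.3]
opening: 0.0001
```

Call:
apply_moves(targets="0 0 0.0005 0 0 0;0 0 0.001 0 0 0;0 0 0.001 0 0 0")

```text
time_s: 10.0
position: [0.6488, -0.1738, 0.0215]
eef_rot: [-3.14, -0.086, 0.0]
ft_force: [-0.3, 0.2, -0.2]
opening: -0.0002
```

Call:
apply_moves(targets="0 0 0.0005 0 0 0;0 0 0.001 0 0 0;0 0 0.001 0 0 0")

```text
time_s: 10.3
position: [0.6489, -0.1739, 0.0209]
eef_rot: [3.14, 0.086, 0.0]
ft_force: [-1.5, 0.5, 2.6]
opening: -0.0003
```

Contact at reported z≈0.021 (Fz 2.6 N). Now I'll build up the press.

Call:
apply_moves(targets="0 0 0.0004 0 0 0;0 0 0.0007 0 0 0;0 0 0.0007 0 0 0")

```text
time_s: 10.6
position: [0.649, -0.1739, 0.0208]
eef_rot: [3.14, 0.086, 0.0]
ft_force: [-4.5, 1.3, 6.9]
opening: 0.0003
```

Call:
apply_moves(targets="-0.001 0 0.0003 0 0 0;-0.002 0 0.0005 0 0 0;-0.003 0 0.0005 0 0 0;-0.003 0 0.0005 0 0 0")

```text
time_s: 11.0
position: [0.6474, -0.1743, 0.0208]
eef_rot: [3.14, 0.086, 0.005]
ft_force: [2.6, 1.8, 6.3]
opening: -0.0004
```

Call:
apply_moves(targets="-0.002 0 0.0002 0 0 0;-0.004 0 0.0004 0 0 0;-0.006 0 0.0004 0 0 0;-0.006 0 0.0004 0 0 0")

```text
time_s: 11.4
position: [0.6417, -0.1749, 0.0208]
eef_rot: [3.139, 0.086, 0.006]
ft_force: [3.7, 0.4, 6.9]
opening: 0.0002
```

```bash
python3 - <<'E'
from h import *
b=read_camera("side");st()
a=cv2.imread("pics/side0.png")
# green band ends along row: use hue mask
for im in(a,b):
    m=cv2.inRange(cv2.cvtColor(im[150:154,215:268],cv2.COLOR_BGR2HSV),(55,50,30),(95,255,255)); print([(215+np.flatnonzero(r).min(),215+np.flatnonzero(r).max(),(r>0).sum()) for r in m])
    print(im[152,218:266].sum(1).tolist())
E
```

```text
t 11.45 pos [ 0.6417 -0.1749  0.0208] rot [[0.998, 0.055, 0.004], [0.055, -0.998, -0.001], [0.004, 0.001, -1.0]] F [ 3.27 -0.34  8.11] T [ 0.04 -0.46  0.04] open -0.0001 q [-0.34  0.43  1.46  0.    1.25  1.17]
[(np.int64(229), np.int64(248), np.int64(20)), (np.int64(229), np.int64(248), np.int64(20)), (np.int64(229), np.int64(248), np.int64(20)), (np.int64(229), np.int64(248), np.int64(20))]
[425, 522, 606, 627, 626, 627, 627, 625, 625, 613, 556, 425, 337, 319, 317, 318, 316, 317, 316, 315, 314, 314, 317, 317, 320, 321, 319, 320, 317, 322, 354, 461, 576, 610, 610, 610, 610, 610, 613, 630, 673, 682, 508, 271, 176, 174, 177, 183]
[(np.int64(232), np.int64(250), np.int64(13)), (np.int64(232), np.int64(250), np.int64(13)), (np.int64(232), np.int64(250), np.int64(19)), (np.int64(231), np.int64(250), np.int64(20))]
[369, 419, 490, 484, 428, 393, 388, 386, 385, 386, 383, 378, 345, 270, 217, 209, 212, 222, 223, 217, 215, 215, 223, 213, 205, 204, 207, 219, 251, 284, 297, 314, 343, 452, 574, 609, 610, 610, 609, 610, 610, 599, 513, 296, 133, 123, 123, 128]
```

The coupon follows: the band's edge moved 2 px, about 6.7 mm, for 7.3 mm of tip travel. I'll continue the stroke.

Call:
apply_moves(targets="-0.002 0 0.0002 0 0 0;-0.004 0 0.0002 0 0 0;-0.006 0 0.0002 0 0 0;-0.008 0 0.0002 0 0 0;-0.008 0 0.0002 0 0 0")

```text
time_s: 11.95
position: [0.6339, -0.1754, 0.0208]
eef_rot: [3.139, 0.086, 0.007]
ft_force: [3.3, -0.0, 6.5]
opening: 0.0002
```

Call:
apply_moves(targets="-0.002 0 0.0002 0 0 0;-0.004 0 0.0003 0 0 0;-0.006 0 0.0003 0 0 0;-0.008 0 0.0003 0 0 0;-0.010 0 0.0003 0 0 0;-0.010 0 0.0003 0 0 0")

```text
time_s: 12.55
position: [0.6242, -0.176, 0.0208]
eef_rot: [3.139, 0.086, 0.008]
ft_force: [2.6, 0.7, 8.0]
opening: 0.0002
```

```bash
cat >>h.py <<'E'
def edge(im,v=152,a=244,b=262):
    r=im[v,a:b].sum(1).astype(float); i=np.flatnonzero((r[:-1]<460)&(r[1:]>=460))
    return [a+k+(460-r[k])/(r[k+1]-r[k]) for k in i]
E
python3 - <<'E'
from h import *
b=read_camera("side");o=st()
print(edge(cv2.imread("pics/side0.png")),[edge(b,v,240,280) for v in(150,151,152,153)])
print(b[152,218:290].sum(1).tolist())
E
```

```text
t 12.6 pos [ 0.6241 -0.176   0.0207] rot [[0.998, 0.055, 0.005], [0.055, -0.998, -0.001], [0.005, 0.002, -1.0]] F [2.77 0.08 8.22] T [ 0.06 -0.6   0.06] open -0.0007 q [-0.35  0.39  1.51  0.    1.23  1.16]
[np.float64(248.99065420560748)] [[np.float64(256.07142857142856)], [np.float64(256.2083333333333)], [np.float64(256.32173913043476)], [np.float64(256.5321100917431)]]
[449, 625, 730, 741, 718, 642, 573, 531, 500, 446, 401, 386, 388, 386, 385, 384, 377, 351, 285, 222, 206, 209, 217, 215, 210, 214, 217, 221, 213, 203, 203, 205, 221, 249, 281, 297, 314, 338, 423, 538, 597, 610, 610, 610, 610, 616, 610, 538, 311, 145, 128, 131, 129, 123, 120, 127, 125, 131, 137, 140, 137, 134, 134, 143, 155, 162, 162, 160, 157, 156, 156, 158]
```

Slid 24.7 mm with no slip (band edge 249.0 to 256.3). Now I'll lift, step back 24 mm and press again on the rear half.

Call:
apply_moves(targets="0 0 -0.003 0 0 0;0 0 -0.008 0 0 0;0.012 0 -0.008 0 0 0;0.024 0 -0.008 0 0 0;0.024 0 -0.008 0 0 0;0.024 0 -0.006 0 0 0;0.024 0 -0.004 0 0 0;0.024 0 -0.003 0 0 0;0.024 0 -0.003 0 0 0")

```text
time_s: 13.5
position: [0.6453, -0.174, 0.0213]
eef_rot: [-3.14, -0.086, 0.001]
ft_force: [-0.2, 0.2, -0.1]
opening: 0.0001
```

Call:
apply_moves(targets="0 0 0.0005 0 0 0;0 0 0.001 0 0 0;0 0 0.001 0 0 0")

```text
time_s: 13.8
position: [0.6458, -0.1741, 0.021]
eef_rot: [3.14, 0.086, -0.0]
ft_force: [-2.7, 0.5, 4.5]
opening: -0.0001
```

Call:
apply_moves(targets="-0.001 0 0.0005 0 0 0;-0.002 0 0.0008 0 0 0;-0.004 0 0.0010 0 0 0;-0.006 0 0.0011 0 0 0;-0.006 0 0.0011 0 0 0")

```text
time_s: 14.3
position: [0.6414, -0.1747, 0.0209]
eef_rot: [3.139, 0.086, 0.006]
ft_force: [3.1, 0.5, 6.9]
opening: 0.0001
```

```bash
python3 - <<'E'
from h import *
b=read_camera("side");o=st()
print([edge(b,v,240,280) for v in(152,153)])
E
```

```text
t 14.35 pos [ 0.6414 -0.1747  0.0209] rot [[0.998, 0.055, 0.003], [0.055, -0.998, -0.001], [0.003, 0.001, -1.0]] F [2.77 1.52 6.43] T [ 0.07 -0.5  -0.03] open -0.0002 q [-0.34  0.43  1.46  0.    1.25  1.17]
[[np.float64(257.5929203539823)], [np.float64(257.752380952381)]]
```

Call:
apply_moves(targets="-0.002 0 0.0002 0 0 0;-0.004 0 0.0003 0 0 0;-0.006 0 0.0004 0 0 0;-0.008 0 0.0004 0 0 0;-0.010 0 0.0004 0 0 0;-0.012 0 0.0004 0 0 0;-0.014 0 0.0004 0 0 0;-0.016 0 0.0004 0 0 0;-0.018 0 0.0004 0 0 0;-0.020 0 0.0004 0 0 0;-0.020 0 0.0004 0 0 0")

```text
time_s: 15.45
position: [0.6216, -0.1759, 0.0206]
eef_rot: [3.139, 0.086, 0.006]
ft_force: [2.0, 0.0, 6.4]
opening: 0.0006
```

```bash
python3 - <<'E'
from h import *
b=read_camera("side");o=st()
print([edge(b,v,250,285) for v in(152,153)],b[152,240:295].sum(1).tolist())
cv2.imwrite("pics/crop7.png",np.clip(cv2.resize(b[120:180,205:305],(800,480),interpolation=3).astype(float)*1.5,0,255).astype(np.uint8))
E
```

```text
t 15.5 pos [ 0.6215 -0.1759  0.0206] rot [[0.998, 0.055, 0.004], [0.055, -0.998, -0.001], [0.004, 0.001, -1.0]] F [2.51 0.76 6.65] T [ 0.11 -0.49 -0.01] open 0.0002 q [-0.36  0.39  1.52  0.    1.23  1.16]
[[np.float64(263.50877192982455)], [np.float64(263.6034482758621)]] [379, 364, 336, 293, 238, 222, 222, 210, 206, 202, 203, 210, 226, 248, 284, 309, 318, 317, 319, 319, 318, 317, 333, 402, 516, 592, 609, 610, 613, 613, 614, 604, 522, 299, 139, 131, 134, 143, 137, 136, 136, 147, 156, 161, 162, 160, 156, 155, 156, 159, 165, 168, 173, 175, 177]
```

View pics/crop7.png

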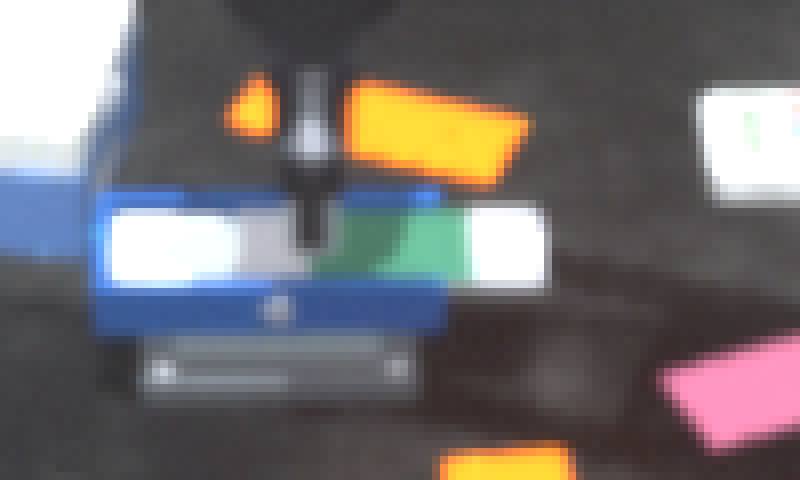

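The crop shows the mouth edge at (447) and the coupon's end at (550), so it overhangs 12.9 px ≈ 43 mm and lies flat. Next I'll lift off, open the fingers and move in front of the mouth.

Call:
apply_moves(targets="0 0 -0.002 0 0 0;0 0 -0.010 0 0 0;0 0 -0.03 0 0 0;0 0 -0.06 0 0 0;0 0 -0.06 0 0 0;0 0 -0.06 0 0 0")

```text
time_s: 16.1
position: [0.6204, -0.1757, 0.0801]
eef_rot: [3.14, 0.086, 0.002]
ft_force: [-0.4, 1.1, -0.9]
opening: -0.0003
```

Call:
apply_moves(targets="-0.04 0 0 0 0 0;-0.077 0 0 0 0 0;-0.077 0 0 0 0 0;-0.077 0 0 0 0 0;-0.077 0 0 0 0 0;-0.077 0 0 0 0 0", fingers=0.0854)

```text
time_s: 16.7
position: [0.5441, -0.1798, 0.0793]
eef_rot: [3.14, 0.087, 0.001]
ft_force: [-0.4, -1.2, 0.3]
opening: 0.0848
```

```bash
python3 - <<'E'
from h import *
b=read_camera("side");t=read_camera("top");o=st();cv2.imwrite("pics/t4.png",t)
shift([.5445,-.1805,-.002],.055)
print([edge(b,v,250,285) for v in(152,153)],b[152,240:285].sum(1).tolist())
G=((60,60,40),(90,255,255)); g=[x[:2] for x in blobs(t,*G,(295,140,36,60))]; gs=[x[:2] for x in blobs(b,*G,(225,140,56,30))]
print(g,gs,[plane("top",x[1],.06) for x in g])
E
```

```text
t 16.8 pos [ 0.5439 -0.1797  0.0793] rot [[0.998, 0.055, 0.001], [0.055, -0.998, -0.0], [0.001, 0.0, -1.0]] F [-0.42 -0.    0.59] T [ 0.03  0.03 -0.08] open 0.0852 q [-0.41  0.14  1.69  0.    1.3   1.11]
shift [0.0005 0.0008 0.0813] turn [ 0.0002 -0.0006  0.0002]
[[], []] [626, 618, 589, 499, 373, 324, 319, 313, 304, 289, 272, 243, 230, 229, 223, 209, 207, 210, 210, 209, 208, 209, 218, 254, 321, 365, 375, 376, 375, 375, 375, 369, 318, 197, 132, 129, 129, 128, 125, 129, 141, 157, 157, 152, 140]
[(55.513888888888886, array([310.22110333, 177.53432435]))] [(131.25, array([253.16103469, 149.80265726]))] [array([ 0.60448666, -0.16152349,  0.06      ])]
```

Call:
apply_moves(targets="0.0005 0 0.02 0 0 0;0.0005 0 0.04 0 0 0;0.0005 0 0.055 0 0 0;0.0005 0 0.065 0 0 0;0.0005 0 0.072 0 0 0;0.0005 0 0.079 0 0 0;0.0005 0 0.081 0 0 0;0.0005 0 0.081 0 0 0;0.0005 0 0.081 0 0 0")

```text
time_s: 17.7
position: [0.544, -0.1799, -0.0013]
eef_rot: [3.14, 0.086, 0.001]
ft_force: [-0.1, 0.5, -0.0]
opening: 0.0856
```

```bash
python3 - <<'E'
from h import *
b=read_camera("side");o=st()
cv2.imwrite("pics/crop8.png",np.clip(cv2.resize(b[110:185,205:305],(800,600),interpolation=3).astype(float)*1.8,0,255).astype(np.uint8))
E
```

```text
t 17.75 pos [ 0.5441 -0.1799 -0.0012] rot [[0.999, 0.055, 0.001], [0.055, -0.999, -0.0], [0.001, 0.0, -1.0]] F [-0.23 -0.3  -0.07] T [0.01 0.04 0.04] open 0.0855 q [-0.41  0.24  1.74  0.    1.16  1.11]
```

View pics/crop8.png

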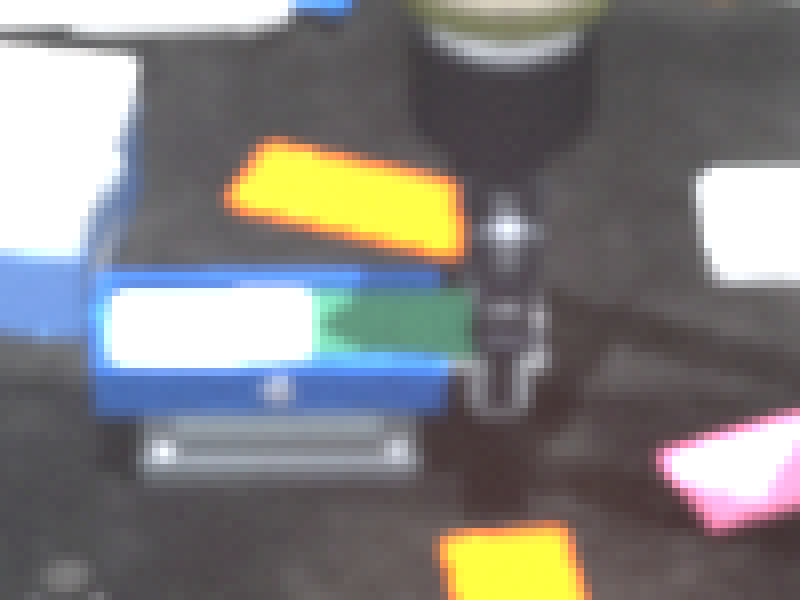

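The near finger brackets the coupon's edge about 13 mm in front of the mouth, its tip about 8 mm below the coupon (they swing lower as they close). Closing.

Call:
apply_moves(targets="0 0 0 0 0 0;0 0 0 0 0 0;0 0 0 0 0 0;0 0 0 0 0 0;0 0 0 0 0 0;0 0 0 0 0 0;0 0 0 0 0 0;0 0 0 0 0 0", fingers=0.03)

```text
time_s: 18.55
position: [0.5437, -0.1797, -0.0018]
eef_rot: [3.14, 0.086, 0.001]
ft_force: [0.6, -0.4, 0.7]
opening: 0.0486
```

Call:
apply_moves(targets="0 0 -0.003 0 0 0;0 0 -0.008 0 0 0;0 0 -0.015 0 0 0;0 0 -0.025 0 0 0;0 0 -0.04 0 0 0;0 0 -0.06 0 0 0;0 0 -0.08 0 0 0;0 0 -0.1 0 0 0;0 0 -0.1 0 0 0;0 0 -0.1 0 0 0")

```text
time_s: 19.55
position: [0.5441, -0.1799, 0.0989]
eef_rot: [3.14, 0.086, 0.003]
ft_force: [-1.1, -0.1, -2.7]
opening: 0.0482
```

```bash
python3 - <<'E'
from h import *
b=read_camera("side");t=read_camera("top");o=st();cv2.imwrite("pics/s5.png",b);cv2.imwrite("pics/t5.png",t)
c=np.hstack([b[90:170,200:300],t[120:200,280:380]])
cv2.imwrite("pics/crop9.png",np.clip(cv2.resize(c,(800,320),interpolation=3).astype(float)*1.5,0,255).astype(np.uint8))
E
```

```text
t 19.65 pos [ 0.5428 -0.1793  0.097 ] rot [[0.998, 0.055, -0.002], [0.055, -0.998, 0.001], [-0.001, -0.001, -1.0]] F [ 0.2  -0.41 -1.75] T [-0.04  0.08 -0.  ] open 0.0482 q [-0.41  0.12  1.68  0.    1.34  1.11]
```

View pics/crop9.png

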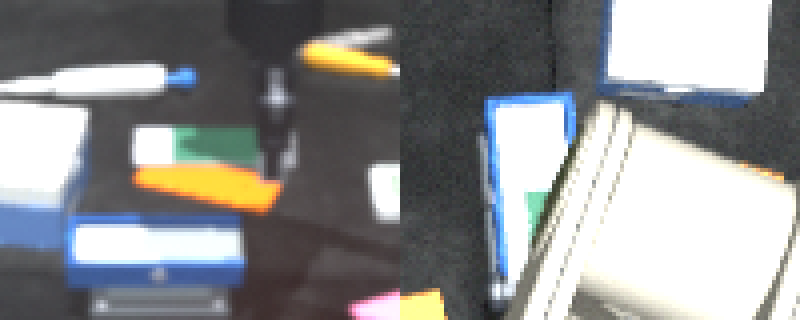

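The coupon is held level and lifted about 100 mm, clear of the tray. Next is the carry to the stand.

```bash
python3 - <<'E'
from h import *
st(); shift([.546,.1671,.097],-.296)
E
```

```text
t 19.65 pos [ 0.5428 -0.1793  0.097 ] rot [[0.998, 0.055, -0.002], [0.055, -0.998, 0.001], [-0.001, -0.001, -1.0]] F [ 0.2  -0.41 -1.75] T [-0.04  0.08 -0.  ] open 0.0482 q [-0.41  0.12  1.68  0.    1.34  1.11]
shift [ 2.220e-02 -3.457e-01  2.000e-04] turn [-0.0005  0.0016  0.3508]
```

Call:
apply_moves(targets="0.001 -0.01 0 0 0 0.01;0.003 -0.04 0 0 0 0.04;0.005 -0.075 0 0 0 0.075;0.007 -0.11 0 0 0 0.11;0.01 -0.145 0 0 0 0.145;0.012 -0.18 0 0 0 0.18;0.014 -0.215 0 0 0 0.22;0.016 -0.25 0 0 0 0.255;0.018 -0.285 0 0 0 0.29;0.02 -0.315 0 0 0 0.32;0.021 -0.335 0 0 0 0.34;0.022 -0.345 0 0 0 0.351")

```text
time_s: 20.85
position: [0.5453, 0.1684, 0.0969]
eef_rot: [3.107, -0.462, -0.003]
ft_force: [-0.0, -0.1, -2.3]
opening: 0.0484
```

Call:
apply_moves(targets="0 0 0 0 0 0;0 0 0 0 0 0;0 0 0 0 0 0;0 0 0 0 0 0")

```text
time_s: 21.25
position: [0.5467, 0.165, 0.098]
eef_rot: [3.107, -0.465, -0.0]
ft_force: [0.4, 0.3, -1.0]
opening: 0.0477
```

```bash
python3 - <<'E'
from h import *
b=read_camera("side");t=read_camera("top");st();shift([.546,.1671,.097],-.296)
cv2.imwrite("pics/s6.png",b);cv2.imwrite("pics/t6.png",t)
G=((60,60,40),(90,255,255))
g=blobs(t,*G,(170,130,80,90));s=blobs(b,*G,(210,170,90,90));print([x[:2] for x in g],[x[:2] for x in s])
if g and s: print(tri(max(g,key=lambda x:x[0])[1],max(s,key=lambda x:x[0])[1]))
Y=((20,120,150),(38,255,255)); print([x[:2] for x in blobs(b,*Y,(230,196,45,50))],[x[:2] for x in blobs(t,*Y,(190,165,45,40))])
E
```

```text
t 21.35 pos [0.5467 0.1653 0.0981] rot [[0.956, -0.293, 0.0], [-0.293, -0.956, -0.0], [0.0, 0.0, -1.0]] F [ 0.31 -0.54 -2.09] T [0.01 0.07 0.01] open 0.0478 q [ 0.2   0.12  1.68 -0.    1.34  2.07]
shift [-0.0012 -0.0015  0.0011] turn [ 0.     -0.0001 -0.0013]
[(45.93055555555555, array([216.32954507, 174.94373047]))] [(208.18055555555554, array([245.87644458, 193.64427432]))]
(array([0.6051793 , 0.12903929, 0.13627985]), np.float64(0.00676563364642903))
[(71.51388888888889, array([245.35854319, 226.3617477 ])), (40.01388888888889, array([253.92052335, 210.0802287 ]))] [(29.652777777777775, array([221.60313557, 185.83534999]))]
```

Call:
apply_moves(targets="-0.001 -0.0015 0.02 0 0 0;-0.001 -0.0015 0.04 0 0 0;-0.001 -0.0015 0.055 0 0 0;-0.001 -0.0015 0.062 0 0 0;-0.001 -0.0015 0.062 0 0 0;-0.001 -0.0015 0.062 0 0 0")

```text
time_s: 21.95
position: [0.5466, 0.1678, 0.0367]
eef_rot: [-3.107, 0.464, -0.001]
ft_force: [0.7, -0.4, -1.6]
opening: 0.0482
```

```bash
python3 - <<'E'
from h import *
e,d=ray("side",(245.876,193.644)); print("old", e+d*(.152-e[1])/d[1])
b=read_camera("side");t=read_camera("top");st()
G=((60,60,40),(90,255,255))
s=blobs(b,*G,(210,170,90,90));print([x[:2] for x in s])
e,d=ray("side",s[0][1]); print(e+d*(.1535-e[1])/d[1])
c=np.hstack([b[165:240,200:300],t[135:210,165:265]])
cv2.imwrite("pics/crop10.png",np.clip(cv2.resize(c,(800,300),interpolation=3).astype(float)*1.8,0,255).astype(np.uint8))
E
```

```text
old [0.60083187 0.152      0.1565001 ]
t 22.05 pos [0.5471 0.168  0.0373] rot [[0.956, -0.292, 0.002], [-0.292, -0.956, 0.0], [0.002, -0.001, -1.0]] F [-0.74 -0.91 -1.35] T [-0.    0.07  0.  ] open 0.0482 q [ 0.21  0.19  1.73 -0.    1.23  2.08]
[(206.43055555555554, array([246.06664387, 210.35564639]))]
[0.6004714  0.1535     0.09451606]
```

View pics/crop10.png

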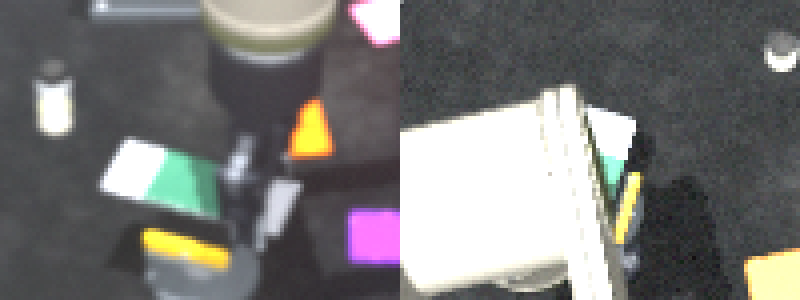

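```bash
python3 - <<'E'
from h import *
for z in(.092,.096): print(plane("side",(228.7,205.8),z))
# cheeks: bright tops in side vs top for height; seat visible?
t=cv2.imread("pics/top0.png");s=cv2.imread("pics/side0.png")
Y=((20,120,215),(38,255,255))
for im,r in((t,(190,165,45,40)),(s,(230,196,45,50))):
    print([(x[0],x[1]) for x in blobs(im,*Y,r)])
E
```

```text
[0.65066704 0.13422937 0.092     ]
[0.65026265 0.13838621 0.096     ]
[(22.069444444444443, array([221.24122439, 187.37677435])), (29.01388888888889, array([200.13795809, 181.33438381]))]
[(33.15277777777778, array([246.19297817, 226.08081972])), (28.027777777777775, array([254.09093162, 209.75313842]))]
```

The far end of the coupon is at (0.650,0.136) against a prediction of (0.652,0.136), so the alignment is good. Lowering.

Call:
apply_moves(targets="-0.001 0.0005 0.008 0 0 0;-0.001 0.0005 0.014 0 0 0;-0.001 0.0005 0.019 0 0 0;-0.001 0.0005 0.022 0 0 0;-0.001 0.0005 0.022 0 0 0")

```text
time_s: 22.55
position: [0.5443, 0.1675, 0.0131]
eef_rot: [3.107, -0.463, -0.002]
ft_force: [0.8, 1.0, -1.7]
opening: 0.048
```

Call:
apply_moves(targets="0 0 0.001 0 0 0;0 0 0.002 0 0 0;0 0 0.002 0 0 0")

```text
time_s: 22.85
position: [0.5451, 0.1676, 0.0121]
eef_rot: [-3.107, 0.464, -0.0]
ft_force: [-1.2, -0.6, -2.2]
opening: 0.048
```

Call:
apply_moves(targets="0 0 0.001 0 0 0;0 0 0.002 0 0 0;0 0 0.002 0 0 0")

```text
time_s: 23.15
position: [0.545, 0.1676, 0.01]
eef_rot: [3.107, -0.464, 0.0]
ft_force: [-0.1, -1.0, -0.9]
opening: 0.0485
```

Call:
apply_moves(targets="0 0 0.0007 0 0 0;0 0 0.0015 0 0 0;0 0 0.0015 0 0 0")

```text
time_s: 23.45
position: [0.545, 0.1676, 0.0095]
eef_rot: [3.107, -0.463, 0.0]
ft_force: [-4.5, -1.0, 8.0]
opening: 0.0482
```

```bash
python3 - <<'E'
from h import *
b=read_camera("side");t=read_camera("top");o=st()
Rm=R.from_rotvec(o["eef_rot"]); print("tool F",Rm.inv().apply(o["ft_force"]),"tool T",Rm.inv().apply(o["torque"]))
G=((60,60,40),(90,255,255)); s=blobs(b,*G,(210,170,90,90));print([x[:2] for x in s])
Y=((20,120,150),(38,255,255)); print([x[:2] for x in blobs(b,*Y,(230,196,45,50),2)],[x[:2] for x in blobs(t,*Y,(190,165,45,40),2)])
c=np.hstack([cv2.resize(b[192:240,215:280],(520,384),interpolation=3),cv2.resize(t[158:206,195:230],(280,384),interpolation=3)])
cv2.imwrite("pics/crop11.png",np.clip(c.astype(float)*1.6,0,255).astype(np.uint8))
E
```

```text
t 23.55 pos [0.545  0.1676 0.0095] rot [[0.956, -0.292, 0.0], [-0.292, -0.956, -0.0], [0.0, 0.0, -1.0]] F [-6.51 -1.5   7.94] T [-0.18  0.79 -0.02] open 0.0477 q [ 0.21  0.22  1.74 -0.    1.18  2.08]
tool F [-5.78818274  3.33722742 -7.93590515] tool T [-0.40092347 -0.70272155  0.02399645]
[(187.16666666666666, array([246.52185779, 217.33758781]))]
[(70.73611111111111, array([245.18852128, 226.2279654 ])), (24.13888888888889, array([249.45387418, 208.81936453]))] [(25.25, array([221.87694047, 185.12529031]))]
```

View pics/crop11.png

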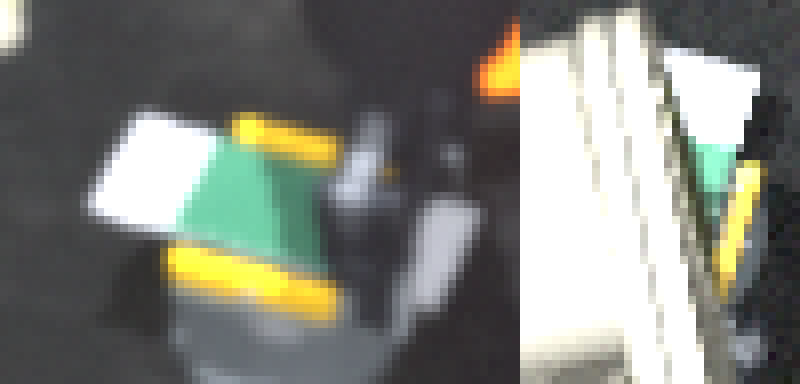

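Both cheeks show on either side of the coupon, at crop (235–340,115–165) and (165–340,245–320), with about 5 mm gaps measured. It touches at about 10 N. I'll ease the press and release.

Call:
apply_moves(targets="0 0 -0.0005 0 0 0;0 0 -0.0008 0 0 0;0 0 -0.0008 0 0 0")

```text
time_s: 23.85
position: [0.5451, 0.1676, 0.0096]
eef_rot: [-3.107, 0.464, -0.0]
ft_force: [-3.3, -0.5, 3.6]
opening: 0.0477
```

Call:
apply_moves(targets="0 0 0 0 0 0;0 0 0 0 0 0;0 0 0 0 0 0;0 0 0 0 0 0;0 0 0 0 0 0;0 0 0 0 0 0", fingers=0.0854)

```text
time_s: 24.45
position: [0.545, 0.1676, 0.0093]
eef_rot: [-3.107, 0.464, -0.0]
ft_force: [-0.4, 0.3, 0.6]
opening: 0.0857
```

```bash
python3 - <<'E'
from h import *
b=read_camera("side");o=st()
G=((60,60,40),(90,255,255)); s=blobs(b,*G,(210,170,90,90));print([x[:2] for x in s])
Y=((20,120,150),(38,255,255)); print([x[:2] for x in blobs(b,*Y,(230,196,45,50),2)])
E
```

```text
t 24.5 pos [0.545  0.1676 0.0093] rot [[0.956, -0.292, 0.0], [-0.292, -0.956, 0.0], [0.0, -0.0, -1.0]] F [-0.24 -0.49  0.67] T [ 0.01 -0.02 -0.04] open 0.0854 q [0.21 0.22 1.74 0.   1.18 2.08]
[(175.23611111111111, array([246.09072636, 217.40194667]))]
[(59.75, array([243.76155793, 225.86812335])), (22.75, array([248.68182743, 208.7035002 ]))]
```

Released with no change in height. Retreating straight up and aside, then a final check.

Call:
apply_moves(targets="0 0 -0.01 0 0 0;0 0 -0.03 0 0 0;0 0 -0.06 0 0 0;0 0 -0.1 0 0 0;0 0 -0.15 0 0 0;-0.05 0.03 -0.17 0 0 0;-0.1 0.07 -0.17 0 0 0;-0.1 0.11 -0.17 0 0 0;-0.1 0.15 -0.17 0 0 0;-0.1 0.19 -0.17 0 0 0;-0.1 0.23 -0.17 0 0 0;-0.1 0.23 -0.17 0 0 0")

```text
time_s: 25.7
position: [0.3813, -0.027, 0.1804]
eef_rot: [3.104, -0.471, 0.003]
ft_force: [-0.1, 0.4, 1.9]
opening: 0.0853
```

```bash
python3 - <<'E'
from h import *
np.set_printoptions(precision=4,suppress=True)
b=read_camera("side");t=read_camera("top");o=st()
G=((60,60,40),(90,255,255));Y=((20,120,150),(38,255,255))
g=blobs(t,*G,(170,150,90,70));s=blobs(b,*G,(210,190,70,60)); p=tri(g[0][1],s[0][1]); print("band",g[0][0],s[0][0],p)
print(np.array([plane("top",q,p[0][2]) for q in g[0][2]]))
yt=sorted(blobs(t,*Y,(190,165,45,40)),key=lambda x:x[1][0]);ys=sorted(blobs(b,*Y,(230,196,45,50)),key=lambda x:-x[1][1])
c=[tri(i[1],j[1])[0] for i,j in zip(yt,ys)]; print("cheeks",c)
# whole coupon (bright or green) outline in top at the coupon's top height
m=cv2.inRange(cv2.cvtColor(cv2.resize(t[150:215,175:255],None,fx=6,fy=6,interpolation=2),cv2.COLOR_BGR2HSV),(0,0,130),(180,110,255))
q=max(cv2.findContours(cv2.morphologyEx(m,cv2.MORPH_CLOSE,np.ones((61,61))),0,1)[0],key=cv2.contourArea); r=cv2.minAreaRect(q); print(r)
bx=(cv2.boxPoints(r)+.5)/6-.5+[175,150]; w=np.array([plane("top",x,p[0][2]) for x in bx]); print(w,w.mean(0))
t0=cv2.imread("pics/top0.png");W=((0,0,150),(180,70,255))
for n,roi in(("timer",(346,222,30,30)),("vial",(248,138,24,22)),("beaker",(120,160,42,34))):
    a=cv2.absdiff(t0,t)[roi[1]:roi[1]+roi[3],roi[0]:roi[0]+roi[2]]; print(n,"max diff",a.max(),"mean",a.mean())
E
```

```text
t 25.8 pos [ 0.3824 -0.024   0.1803] rot [[0.956, -0.295, 0.002], [-0.295, -0.956, -0.0], [0.002, -0.0, -1.0]] F [-0.28 -0.44  0.52] T [ 0.01 -0.03 -0.01] open 0.0852 q [-0.2  -0.49  2.07  0.    1.57  1.67]
band 341.34722222222223 267.15277777777777 (array([0.5893, 0.1538, 0.0648]), np.float64(6.669154590352784e-05))
[[0.5646 0.1891 0.0648]
 [0.6307 0.1685 0.0648]
 [0.6139 0.1176 0.0648]
 [0.548  0.1385 0.0648]]
cheeks [array([0.5989, 0.1878, 0.0651]), array([0.5786, 0.1204, 0.0646])]
((218.3027801513672, 208.9908447265625), (155.74256896972656, 251.33363342285156), 16.699243545532227)
[[0.5385 0.2116 0.0648]
 [0.6653 0.1728 0.0648]
 [0.6396 0.0943 0.0648]
 [0.5133 0.1339 0.0648]] [0.5892 0.1532 0.0648]
timer max diff 12 mean 1.845925925925926
vial max diff 34 mean 3.182449494949495
beaker max diff 13 mean 2.439542483660131
```

```bash
python3 -c "
from rig import bot
print(bot.finish_job())"
```

```text
the job is handed in; nothing more can be done
None
```

The coupon is lying on the inspection stand, and the job was handed in at about 26 s of the 64 s allowed. No verdict was reported.

**What I did:**
- I pressed the coupon with the closed fingertips and dragged it in two strokes, about 49 mm in all, with a measured press of at most about 8 N. It ended up overhanging the mouth by about 43 mm, lying flat.
- I gripped it by its long edges 45 mm from its middle, lifted it level, carried it over, set it down at about 10 N, and released.

**Last checks, by camera:**

| Check | Result |
|---|---|
| Coupon centre | (0.589, 0.154), within 1 mm of the seat centre (0.589, 0.154) |
| Yaw | about -0.30 rad, against -0.296 rad for the stand |
| Height | coupon top level with the cheeks to within about 1 mm; did not drop on release |
| Timer, beaker, vial | essentially unchanged in the top view |
| Gripper | clear of everything, force near zero |

**What disagreed:**
- **TCP height:** the reported z was about 38 mm lower than where both cameras saw the fingertips. I therefore relied on contact force and on relative image positions for height.
- **Camera height:** it read a few millimetres lower than the nominal dimensions suggest. The seat contact came 2 to 5 mm higher than I had predicted from the images.
- **Tilt:** I judged flatness on the stand only from this height and the release; I did not measure the tilt.

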